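# Rock the locating block out of a specimen tray and hold it clear

### The job

The wooden locating block in the middle of the specimen tray is pinned in its seat by two stiff brass keepers, so it will not pull straight out. Take it by its blue tab and rock it to one side and then the other, its foot staying down in the slot, until the block itself has pushed both keepers back and is free (do not push keepers or tray with the gripper); then lift it about 4 cm straight above its seat, upright and touching nothing but the gripper, and finish while still holding it there. Leave the vials and everything else on the table undisturbed.

Things in the scene. Friction and masses are not known exactly. Their poses are not given: they have to be found in the camera images.
- tray: Fixed wooden tray 220 (its x) x 180 (its y) x 22 mm, white card cells 34 mm high at its x ends, dark wooden seat in the middle. Origin: centre of its underside, on the table; z up. The block rocks left-right along tray y (turning about tray x). On each side (+y, -y), 38 to 64 mm from the middle, a dark tower with a steel strap, 71 mm high above the table, carries a brass keeper.
- seat (a point): Centre of the slot's floor, 8 mm above the table, on which the block's foot stands; axes as the tray's. The slot is 22 mm wide (y), 53 mm long (x) and 16 mm deep.
- block_tab (a point): Point to grip on the loose block (about 160 g): middle of its blue tab, 40 mm long (block x), 14 mm thick (block y), from 30 mm below this point to 20 mm above. Block axes, parallel to the tray's when seated; fingers close along y. 92 mm above the block's underside, 100 mm above the table when seated. Fingertips over 75 mm above the table clear keepers and straps.
- block_foot (a point): Centre of the block's underside; block axes. The foot is a round-bottomed ridge along x, 50 x 20 mm; it rocks about a line 10 mm above this point. Above: a neck, then from 26 to 62 mm up the beech body, 50 (x) x 28 (y) mm. 37 to 43 mm up, a steel lug sticks out 7 mm on each side (y), under the keepers.
- keeper_left (a joint): How far the brass keeper on the tray's +y side is pushed back (outward along y), m, 0 to 0.011; starts within 1 mm of 0. At 0 its inner end is 14.5 mm from the seat's middle, 49 to 59 mm above the slot's floor, overhanging the lug by 6.5 mm: the lug passes above 0.0065. About 6 N of friction; stays where left. Rocking the block 0.17 rad toward +y gives about 0.008.
- keeper_right (a joint): The same for the keeper on the -y side; it grows as that keeper goes back toward -y.
- vial_a: Loose capped glass vial, 24 mm across, 58 mm high, standing in the card cell at the +x +y corner of the tray; origin at its underside. Leave it standing.
- vial_b: Loose capped glass vial, 24 mm across, 58 mm high, standing in the card cell at the +x -y corner of the tray; origin at its underside. Leave it standing.
- vial_c: Loose capped glass vial, 24 mm across, 58 mm high, standing in the card cell at the middle of the -x end of the tray; origin at its underside. Leave it standing.
- jar: Loose amber jar, 68 mm across, 110 mm high, left or right of the tray; origin at its underside. Leave it alone.
- card_box: Loose cardboard box 90 x 65 x 45 mm on the other side of the tray; origin at its underside. Leave it alone.
- brush: Loose brush, 170 mm long, lying to the right (-y) on the table. Leave it alone.
- lens: Loose hand lens, 64 mm across with an 80 mm handle, lying to the left (+y); origin under the lens. Leave it alone.
There are look-alikes about, which are no part of the job. What is shaped like the part that bears block_tab but green is not meant.

How it is judged:
By the outcome, as a careful person would: the job done as asked, in the order asked, and still so for the second after the job is handed in, while the arm keeps its last pose, push and grip.
It also fails if it takes over 40 s, if anything falls off the work surface, if the arm or the gripper's body presses on something with over 40 N, if the wrist force passes 120 N, or if a joint passes its speed limit or range.

### The arm

A 6-joint arm with a two-finger parallel gripper is mounted at the origin on the work surface. World frame = base frame: x ahead of the robot, y to its left, z up, the work surface at z = 0. Lengths are in m, angles in rad, forces in N, time in s.
With the tool pointing down it reaches from about 0.35 to 0.875 m from the base axis. Payload 15.5 kg.
Tool frame: the origin (TCP) lies midway between the tips of the shut fingers; the grasp point (between the pads) lies 19 mm behind it; z points along the fingers, y is the line along which they close (so a half turn about z gives the same grasp; the last joint's range is limited). The gripper opens to 85 mm and grips with 20 to 120 N. Pads are 22 mm wide; open, the fingers measure 114 mm over their backs; the gripper's body (76 mm by 85 mm) begins 54 mm behind the grasp point. The pads swing forward as they close: fully open they stand 13 mm farther back than shut.
Start: joints at [1.165, 0.494, 1.345, -0, 1.302, -0.096], TCP at [0.191, 0.595, 0.231] pointing down, gripper open.
Joint ranges: [-2.91, 2.91], [-0.82, 2.16], [0.22, 2.67], [-1.22, 4.37], [0.12, 2.79], [-3.08, 3.08]. Speed limits (rad/s): [1.89, 1.89, 2.57, 3.01, 3.01, 3.01].

### API

Orientations are given as a unit quaternion [w, x, y, z].
In Python, from rig import env gives the robot as it stands. The module is installed in compiled form; this text tells all that it offers.
- The arm moves only by the tool play_rows, never from a script. Its argument "deltas" is a list of rows, each a list of 2 entries, a list of its own where there are three numbers: the shift along the tool's x, y, z in mm, then the turn, a rotation vector about the tool's x, y, z in degrees. A call has 1 to 10 rows; each row shifts and turns the commanded pose from where the row before left it, along the tool's axes as they then stand; what a row does not reach is not made up. A row lasts 1/12 s, in which the tool goes at most 41.7 mm and 7.16 degrees, less where a joint would pass 70% of its speed; a pose out of reach is approached as far as the arm can. A call with a gripper value outside its range is refused whole. "hand" is the opening, from 0 (shut) to 1 (fully open), set as the call begins (left out, the last holds). The fingers move at their own pace and stop on an object; "force" is the grip in N (left out, the last holds). Time passes only in rows, so rows that do not move let the fingers close. It gives the time, the measured TCP pose, the force, the opening and the grip force at its end, in the units of the state.
- env.read_state(): the state, without advancing time (a new reading comes with each control period).
- env.grab_frame(name): name is "scene" or "top" or "wrist"; returns a dict with "color" (420x560x3 uint8, blue, green, red), "depth" (420x560 float32, m along the optical axis (not along the pixel's ray), 0 where there is no reading), "camera_matrix" (3x3 intrinsics, pixels), "k1" (the pictures are not rectified: a ray, as slopes to the right and down, at radius r is drawn at 1 + k1 r^2 times it, then the intrinsics apply), "R" (3x3) and "t" (3): a world point X has camera coordinates R X + t. Camera axes: x right, y down, z forward; pixel columns grow to the right and rows downward; lengths in m; the calibration is good to about 2 mm. A picture is of the moment at which its call begins.
- env.job_done(): hands the job in; it is judged then, once.
Trained networks look in the newest picture that a camera, given by its name, has taken for a name from the list of things; names that differ only in an ending like _2 or _b are one class to them, and where a whole thing is asked for, a point or a joint stands for the part that bears it (a point fixed in the world has none). Each returns a list of dicts, best first, with "p" (0 to 1); they miss things now and then, are a little off and sometimes report something else, mostly with a low value. They report only what shows in the picture. A call takes as long as a camera call. They do not tell look-alikes from the thing itself.
- env.cut_out(camera, query): "region" (420x560 bool, what is visible of it) and "location" ([column, row] in pixels, amid what is visible of it).
The state is a dict: "time": time; "joints": joint angles; "qvel": joint speeds; "joint_torque": joint torques, N m; "position": TCP position; "ee_rot": TCP orientation; "force": force on the tool from outside, world axes, zero at the start; "moment": the same for the moment, N m; "finger_gap": finger opening in m; "grasp_force": force on a finger pad.
Only numpy, scipy, OpenCV 4.12 (cv2) and the standard library are available. Lean on these libraries where they do the work, as an engineer would, in place of code of your own. Each camera call takes 0.05 s, during which the arm holds its last target. There are 200 camera calls.

## Working session

There is one attempt and no reset: what is moved stays moved. The work goes in short steps, Python scripts to look and compute and a tool call to move; the robot and the scene stay as the last step left them, time stands still between calls to the robot, and variables do not carry over. Pictures are saved under pics/ and viewed, at most 10 in all, crops included, and the job is handed in when it is done.

Besides the shell and the picture viewer there is one more tool, called after ">>>" as name(argument=value, ...), one argument or row to a line, values as JSON. play_rows: Moves the arm, as the interface text tells. Its arguments: {"type":"object","properties":{"deltas":{"type":"array"},"hand":{"type":"number"},"force":{"type":"number"}},"required":["deltas"]}

```bash
mkdir -p pics; cat > h.py <<'E'
import numpy as np, cv2
from rig import env
def world(f, uv, d=None):
    K=np.array(f["camera_matrix"]); R=np.array(f["R"]); t=np.array(f["t"]); uv=np.atleast_2d(np.array(uv,float))
    n=cv2.undistortPoints(uv.reshape(-1,1,2),K,np.array([f["k1"],0,0,0,0.])).reshape(-1,2)
    if d is None: d=np.array([f["depth"][int(round(v)),int(round(u))] for u,v in uv])
    d=np.broadcast_to(d,len(uv)); c=np.c_[n*d[:,None],d]
    return (c-t)@R
def cloud(f,mask):
    v,u=np.nonzero(mask&(f["depth"]>0)); return world(f,np.c_[u,v],f["depth"][v,u])
def pix(f,X):
    K=np.array(f["camera_matrix"]); R=np.array(f["R"]);
    return cv2.projectPoints(np.atleast_2d(np.array(X,float)),cv2.Rodrigues(R)[0],np.array(f["t"],float),K,np.array([f["k1"],0,0,0,0.]))[0].reshape(-1,2)
E
python3 - <<'E'
from h import *
ims=[]
for c in ["scene","top"]:
    f=env.grab_frame(c); im=f["color"].copy()
    cv2.imwrite(f"pics/{c}0.png",im)
    for q in ["block_tab","tray"]:
        for r in env.cut_out(c,q)[:4]:
            P=cloud(f,r["region"]); print(c,q,round(r["p"],2),np.round(r["location"]),r["region"].sum(),np.median(P,0).round(3) if len(P) else None)
s=env.read_state(); print(s)
E
```

```text
scene block_tab 0.89 [319. 204.] 476 [0.603 0.113 0.082]
scene block_tab 0.63 [355. 175.] 517 [0.542 0.304 0.062]
scene block_tab 0.44 [395. 183.] 717 [0.612 0.417 0.043]
scene tray 0.8 [313. 227.] 3379 [0.615 0.085 0.022]
scene tray 0.57 [321. 203.] 496 [0.602 0.113 0.079]
top block_tab 0.71 [244. 209.] 236 [0.585 0.113 0.072]
top block_tab 0.64 [174. 227.] 302 [0.53  0.305 0.064]
top tray 0.58 [241. 214.] 4094 [0.58  0.117 0.016]
{'time': 0.3, 'joints': array([ 1.16550844e+00,  4.93815589e-01,  1.34570822e+00, -5.11019437e-05,
        1.30249437e+00, -9.54703439e-02]), 'qvel': array([-8.30505662e-05, -1.41952834e-03, -1.08525985e-03,  1.37310484e-03,
       -2.15681441e-03, -2.60030062e-05]), 'joint_torque': array([ 1.01063390e-03, -8.81184769e+01, -3.83694828e+01,  2.07555145e-04,
        5.82111214e-03, -3.79386063e-05]), 'position': array([0.19050136, 0.59513577, 0.23107221]), 'ee_rot': array([-2.88491614e-05,  1.54283263e-01,  9.88026634e-01, -2.12231955e-04]), 'force': array([ 0.88524895,  1.11016135, -0.26828853]), 'moment': array([-0.01772134,  0.05889959,  0.04411369]), 'grasp_force': 0.0, 'finger_gap': 0.08540959998541459}
```

View pics/scene0.png

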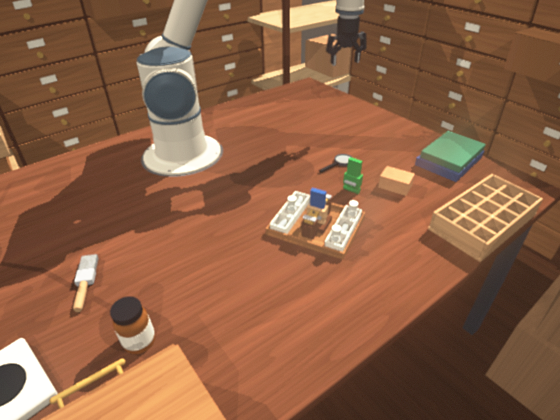

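View pics/top0.png

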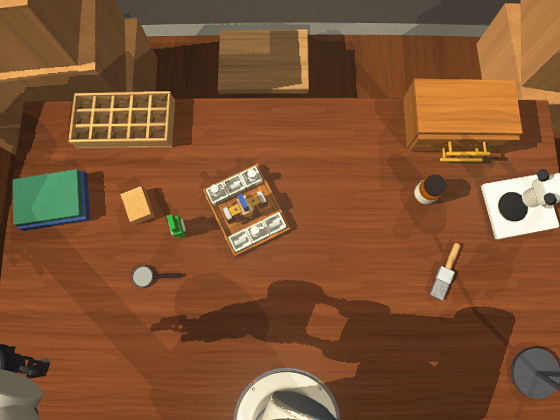

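The blue tab is at about (318,198) in scene and (243,203) in top. The possible confusions are the green copy at scene (354,172) / top (176,225), and the jar, box and organizer, which look nothing like it. I choose the blue one in the tray and check it in a crop.

```bash
cat > m.py <<'E'
from h import *
f=env.grab_frame("top"); g=env.grab_frame("scene")
a=cv2.resize(f["color"][155:265,190:305],None,fx=4,fy=4,interpolation=cv2.INTER_CUBIC)
b=cv2.resize(g["color"][170:270,255:375],None,fx=3.3,fy=3.3*1.33,interpolation=cv2.INTER_CUBIC)
h=min(a.shape[0],b.shape[0]); cv2.imwrite("pics/crop1.png",np.hstack([cv2.resize(a,(390,373)),cv2.resize(b,(400,373))]))
for n,F in (("top",f),("scene",g)):
    hsv=cv2.cvtColor(F["color"],cv2.COLOR_BGR2HSV); m=cv2.inRange(hsv,(105,120,60),(125,255,255))>0
    roi=np.zeros_like(m); 
    if n=="top": roi[180:230,220:270]=1
    else: roi[180:225,300:340]=1
    P=cloud(F,m&roi); print(n,len(P),P.min(0).round(4),P.max(0).round(4),np.median(P,0).round(4))
    top=P[P[:,2]>P[:,2].max()-0.008]; print(len(top),top.mean(0))
    r=cv2.minAreaRect(top[:,:2].astype(np.float32)*1000); print(r)
    v,u=np.nonzero(m&roi); print(cv2.minAreaRect(np.c_[u,v].astype(np.float32)))
    q=env.cut_out("top" if n=="top" else "scene","tray")[0]
    P=cloud(F,q["region"]); P=P[(P[:,2]>.0)&(P[:,2]<.045)]; print("tray",cv2.minAreaRect((P[:,:2]*1000).astype(np.float32)))
    for r in env.cut_out(n,"vial_a"): print("vial",round(r["p"],2),np.round(r["location"]),np.median(cloud(F,r["region"]),0).round(3))
    print("cam",-np.array(F["R"]).T@F["t"])
E
python3 m.py
```

```text
top 63 [0.5727 0.1045 0.0085] [0.639  0.1357 0.1276] [0.5914 0.1184 0.1198]
36 [0.59086199 0.11712461 0.12120151]
((591.0390014648438, 117.65018463134766), (37.891273498535156, 11.817843437194824), 24.626201629638672)
((242.1609649658203, 200.6540985107422), (13.903779029846191, 4.3863115310668945), 65.55604553222656)
tray ((587.6085205078125, 150.1743927001953), (31.55364990234375, 10.462064743041992), 24.69602394104004)
vial 0.64 [216. 190.] [0.635 0.2   0.062]
vial 0.58 [251. 176.] [0.68  0.097 0.066]
vial 0.43 [255. 230.] [0.517 0.086 0.067]
cam [0.30543065 0.00178354 1.30290543]
scene 40 [0.5753 0.1066 0.1177] [0.6111 0.1268 0.1244] [0.5928 0.1172 0.1211]
40 [0.59362334 0.11648186 0.12115267]
((593.63232421875, 116.34241485595703), (35.80135726928711, 14.10913372039795), 29.111021041870117)
((318.0588684082031, 191.26470947265625), (12.854387283325195, 2.9104275703430176), 14.03624439239502)
tray ((587.3484497070312, 113.12864685058594), (235.08851623535156, 182.2821502685547), 26.376495361328125)
vial 0.67 [293. 210.] [0.527 0.082 0.046]
vial 0.64 [351. 210.] [0.647 0.196 0.05 ]
vial 0.43 [336. 235.] [0.691 0.093 0.055]
vial 0.26 [316. 226.] [0.614 0.087 0.022]
cam [ 1.18776917 -0.44574812  0.71542169]
```

View pics/crop1.png

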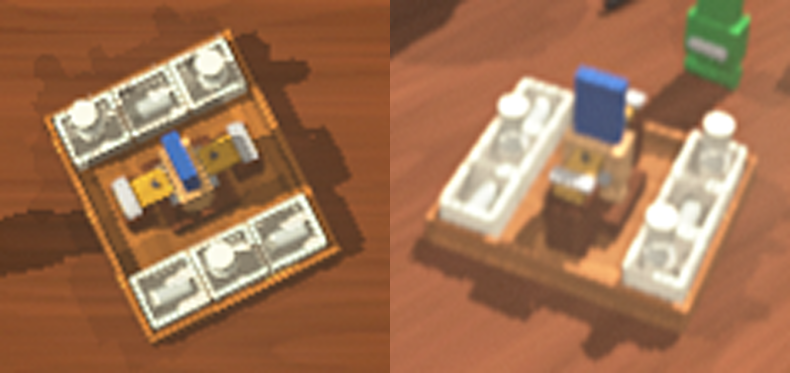

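The crop confirms the blue tab on the seated block, upright, with a brass keeper on each side. The two-vial end is on the far side, so tray yaw is about 25° with +x pointing away. The green copy stands apart at upper right of the scene view. Moving above the block now.

>>> play_rows(
  deltas=[
    [[-33,-21,-9],[0,0,0]],
    [[-33,-21,-9],[0,0,0]],
    [[-33,-21,-9],[0,0,0]],
    [[-33,-21,-9],[0,0,0]],
    [[-33,-21,-9],[0,0,0]],
    [[-33,-21,-5],[0,0,0]],
    [[-33,-21,-5],[0,0,0]],
    [[-33,-21,-5],[0,0,0]],
    [[-33,-21,-5],[0,0,0]],
    [[-33,-21,-5],[0,0,0]],
  ],
  hand=1,
)

```text
time: 1.43
position: [0.4417, 0.293, 0.3017]
ee_rot: [0.0, 0.154, 0.988, 0.0]
force: [-0.5, 0.9, -0.4]
finger_gap: 0.0855
grasp_force: 0.0
```

>>> play_rows(
  deltas=[
    [[-33,-21,0],[0,0,0]],
    [[-33,-21,0],[0,0,0]],
    [[-33,-21,0],[0,0,0]],
    [[-33,-21,0],[0,0,0]],
    [[0,0,0],[0,0,-7]],
    [[0,0,0],[0,0,-7]],
    [[0,0,0],[0,0,-7]],
    [[0,0,0],[0,0,-7]],
    [[0,0,0],[0,0,-7]],
    [[0,0,0],[0,0,-7]],
  ],
)

```text
time: 2.27
position: [0.5409, 0.1743, 0.3013]
ee_rot: [0.0, -0.213, 0.977, -0.0]
force: [0.6, 0.4, 0.7]
finger_gap: 0.0856
grasp_force: 0.0
```

```bash
cat > w.py <<'E'
from h import *
import sys
f=env.grab_frame("wrist"); cv2.imwrite(f"pics/{sys.argv[1]}.png",f["color"])
s=env.read_state(); print(s["time"],s["position"].round(4),s["ee_rot"].round(4),s["force"].round(1),s["finger_gap"].round(4))
hsv=cv2.cvtColor(f["color"],cv2.COLOR_BGR2HSV); m=cv2.inRange(hsv,(105,120,50),(125,255,255))>0
n,l,st,c=cv2.connectedComponentsWithStats(m.astype(np.uint8)); k=1+st[1:,4].argmax(); m=l==k
P=cloud(f,m); zt=np.percentile(P[:,2],90); top=P[P[:,2]>zt-.006]
print(len(P),"ztop",zt,"top",cv2.minAreaRect((top[:,:2]*1000).astype(np.float32)),top.mean(0))
print("all",cv2.minAreaRect((P[:,:2]*1000).astype(np.float32)))
print("tab px",c[k])
for r in env.cut_out("wrist","vial_a"): print("vial",round(r["p"],2),np.round(r["location"]),np.median(cloud(f,r["region"]),0).round(3))
np.savez("w.npz",**{k:f[k] for k in f})
E
python3 w.py wrist1
```

```text
Traceback (most recent call last):
  File "w.py", line 4, in <module>
    s=env.read_state(); print(s["time"],s["position"].round(4),s["ee_rot"].round(4),s["force"].round(1),s["finger_gap"].round(4))
                                                                                                        ^^^^^^^^^^^^^^^^^^^^^
AttributeError: 'float' object has no attribute 'round'
```

View pics/wrist1.png

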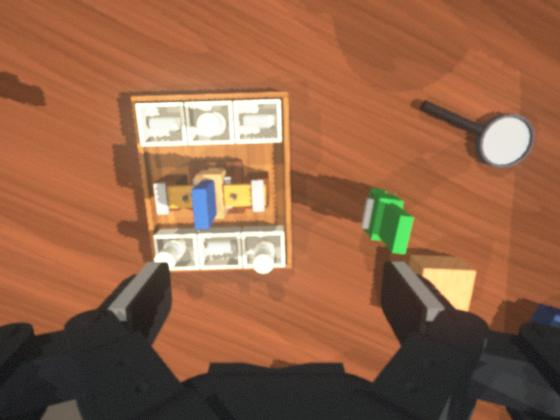

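The wrist picture shows the tray, with the blue tab at (204,205) and the green copy off to the right at (390,220).

```bash
sed -i 's/,s\["finger_gap"\].round(4)/,round(float(s["finger_gap"]),4)/' w.py; cat >> w.py <<'E'
# tray rim: points with z 18..26mm near tab
v,u=np.mgrid[0:420,0:560]; A=np.c_[u.ravel(),v.ravel()]; d=f["depth"].ravel(); A,d=A[d>0],d[d>0]
P=world(f,A,d); o=top.mean(0); r=np.hypot(*(P[:,:2]-o[:2]).T)<.16
Q=P[r&(P[:,2]>.014)&(P[:,2]<.042)]; print("tray",len(Q),cv2.minAreaRect((Q[:,:2]*1000).astype(np.float32)))
print("cam",(-f["R"].T@f["t"]).round(3))
E
python3 w.py wrist1
```

```text
2.3667 [0.5409 0.1744 0.3013] [-0.     -0.2115  0.9774  0.    ] [ 0.6 -0.6 -0.6] 0.0854
604 ztop 0.1195146148972142 top ((591.87548828125, 117.395263671875), (38.72447967529297, 12.813970565795898), 27.034685134887695) [0.59113667 0.11755858 0.1184607 ]
all ((591.87548828125, 117.395263671875), (38.72447967529297, 12.813970565795898), 27.034685134887695)
tab px [201.14497529 206.73311367]
vial 0.98 [210. 124.] [0.519 0.089 0.067]
vial 0.95 [170. 254.] [0.678 0.099 0.053]
vial 0.91 [263. 258.] [0.636 0.201 0.063]
tray 10121 ((592.7907104492188, 116.57563781738281), (220.5867462158203, 179.84027099609375), 26.462739944458008)
cam [0.481 0.146 0.442]
```

>>> play_rows(
  deltas=[
    [[0,0,0],[0,0,-2.1]],
    [[-5,-18.5,10],[0,0,0]],
    [[-5,-18.5,20],[0,0,0]],
    [[-5,-18.5,20],[0,0,0]],
    [[-5,-18.5,20],[0,0,0]],
    [[0,0,25],[0,0,0]],
    [[0,0,20],[0,0,0]],
    [[0,0,0],[0,0,0]],
  ],
)

```text
time: 3.08
position: [0.5898, 0.1164, 0.1825]
ee_rot: [-0.003, -0.225, 0.974, 0.0]
force: [-0.4, 0.1, -0.5]
finger_gap: 0.0849
grasp_force: 0.0
```

```bash
python3 w.py wrist2
```

```text
3.1333 [0.5906 0.1167 0.1848] [-1.800e-03 -2.260e-01  9.741e-01  2.000e-04] [0.1 0.6 0.7] 0.0857
1177 ztop 0.11942314401699133 top ((591.57421875, 116.69345092773438), (38.37837219238281, 12.137124061584473), 26.80084228515625) [0.59112781 0.11646894 0.11859834]
all ((591.57421875, 116.69345092773438), (38.37837219238281, 12.137124061584473), 26.80084228515625)
tab px [275.30423729 226.43389831]
vial 0.86 [279. 101.] [0.521 0.086 0.067]
vial 0.82 [342. 293.] [0.637 0.198 0.06 ]
vial 0.68 [208. 289.] [0.679 0.097 0.062]
tray 19884 ((592.5379028320312, 117.08139038085938), (220.77833557128906, 180.94749450683594), 26.770137786865234)
cam [0.531 0.087 0.324]
```

View pics/wrist2.png

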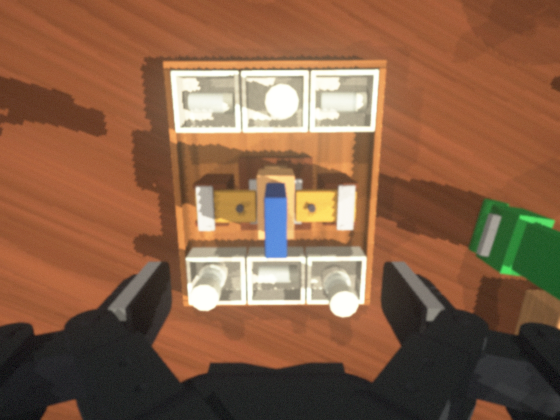

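The tab at (275,226) lies centred between the open fingers and aligned with them; the vials stand clear. Descending and gripping.

>>> play_rows(
  deltas=[
    [[0,0,17],[0,0,-0.3]],
    [[0,0,17],[0,0,0]],
    [[0,0,17],[0,0,0]],
    [[0,0,17],[0,0,0]],
    [[0,0,17],[0,0,0]],
    [[0,0,17],[0,0,0]],
    [[0,0,0],[0,0,0]],
    [[0,0,0],[0,0,0]],
    [[0,0,0],[0,0,0]],
  ],
)

```text
time: 3.93
position: [0.5927, 0.1172, 0.0861]
ee_rot: [0.001, -0.23, 0.973, -0.0]
force: [0.1, 1.0, -0.3]
finger_gap: 0.0855
grasp_force: 0.0
```

>>> play_rows(
  deltas=[
    [[0,0,0],[0,0,0]],
    [[0,0,0],[0,0,0]],
    [[0,0,0],[0,0,0]],
    [[0,0,0],[0,0,0]],
    [[0,0,0],[0,0,0]],
    [[0,0,0],[0,0,0]],
    [[0,0,0],[0,0,0]],
    [[0,0,0],[0,0,0]],
    [[0,0,0],[0,0,0]],
    [[0,0,0],[0,0,0]],
  ],
  hand=0,
  force=60,
)

```text
time: 4.77
position: [0.5918, 0.117, 0.0845]
ee_rot: [0.0, -0.23, 0.973, -0.0]
force: [-1.0, 0.1, 5.4]
finger_gap: 0.013
grasp_force: 59.1
```

>>> play_rows(
  deltas=[
    [[0,2.3,0.04],[2,0,0]],
    [[0,2.3,0.04],[2,0,0]],
    [[0,2.3,0.04],[2,0,0]],
    [[0,2.3,0.04],[2,0,0]],
    [[0,2.3,0.04],[2,0,0]],
    [[0,0.8,0],[0.7,0,0]],
    [[0,0,0],[0,0,0]],
    [[0,0,0],[0,0,0]],
    [[0,0,0],[0,0,0]],
  ],
)

```text
time: 5.52
position: [0.5868, 0.1278, 0.0836]
ee_rot: [0.022, -0.23, 0.969, -0.091]
force: [0.8, -1.5, 7.7]
finger_gap: 0.0129
grasp_force: 59.7
```

```bash
cat > k.py <<'E'
from h import *
import sys
from scipy.spatial.transform import Rotation as Ro
s=env.read_state(); q=s["ee_rot"]; R=Ro.from_quat([*q[1:],q[0]]).as_matrix()
a=np.radians(26.7); T=np.array([[np.cos(a),np.sin(a),0],[-np.sin(a),np.cos(a),0],[0,0,1]])
p=T@(s["position"]-[.5925,.117,0]); g=T@R
print("tray-frame tcp",p.round(4),"tilt deg +y",np.degrees(np.arctan2(-g[1,2],-g[2,2])).round(2),"tilt x",np.degrees(np.arctan2(-g[0,2],-g[2,2])).round(2),"F",(T@s["force"]).round(1),"M",(T@s["moment"]).round(2),"gap",s["finger_gap"],s["time"])
out=[]
for c,(x0,y0,w,h) in {"wrist":(160,150,240,150),"scene":(265,170,100,62)}.items():
    f=env.grab_frame(c); out.append(cv2.resize(f["color"][y0:y0+h,x0:x0+w],(480,300),interpolation=cv2.INTER_CUBIC))
    np.savez(f"{c}_{sys.argv[1]}.npz",**f)
cv2.imwrite(f"pics/{sys.argv[1]}.png",np.vstack(out))
E
python3 k.py rock1
```

```text
tray-frame tcp [-0.0002  0.0122  0.0836] tilt deg +y 10.75 tilt x -0.06 F [-0.  -1.7  7.7] M [-0.68  0.04 -0.03] gap 0.012869558389056231 5.5167
```

View pics/rock1.png

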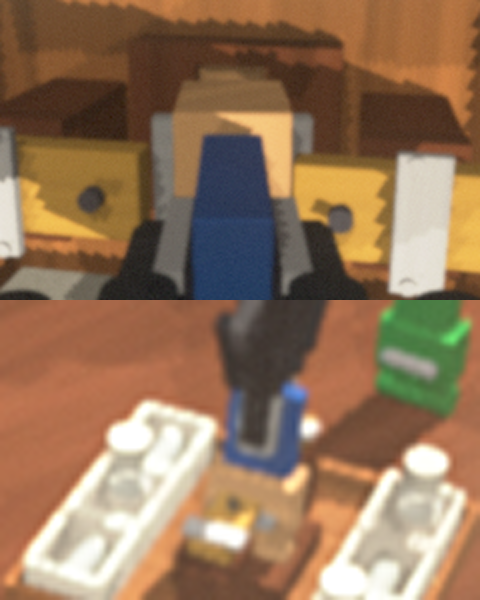

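The wrist crop shows the +y keeper (right) slid outward past its strap, with the block body touching it. The -y keeper is still in. Rocking the other way.

>>> play_rows(
  deltas=[
    [[0,-2.3,0.04],[-2,0,0]],
    [[0,-2.3,0.04],[-2,0,0]],
    [[0,-2.3,0.04],[-2,0,0]],
    [[0,-2.3,0.04],[-2,0,0]],
    [[0,-2.3,0.04],[-2,0,0]],
    [[0,-2.3,0.04],[-2,0,0]],
    [[0,-2.3,0.04],[-2,0,0]],
    [[0,-2.3,0.04],[-2,0,0]],
    [[0,-2.3,0.04],[-2,0,0]],
    [[0,-2.3,0.04],[-2,0,0]],
  ],
)

```text
time: 6.45
position: [0.5967, 0.1077, 0.084]
ee_rot: [-0.018, -0.23, 0.97, 0.08]
force: [-2.2, 3.5, 7.2]
finger_gap: 0.0134
grasp_force: 59.8
```

>>> play_rows(
  deltas=[
    [[0,-1.6,0.02],[-1.4,0,0]],
    [[0,0,0],[0,0,0]],
    [[0,0,0],[0,0,0]],
    [[0,0,0],[0,0,0]],
  ],
)

```text
time: 6.78
position: [0.5975, 0.1061, 0.0836]
ee_rot: [-0.021, -0.229, 0.969, 0.091]
force: [-0.5, 0.8, 8.9]
finger_gap: 0.0132
grasp_force: 60.1
```

```bash
python3 k.py rock2
```

```text
tray-frame tcp [-0.0004 -0.012   0.0836] tilt deg +y -10.71 tilt x -0.06 F [-0.1  0.9  8.9] M [ 0.55  0.05 -0.08] gap 0.013197565091321077 6.7833
```

>>> play_rows(
  deltas=[
    [[0,2.3,0.04],[2,0,0]],
    [[0,2.3,0.04],[2,0,0]],
    [[0,2.3,0.04],[2,0,0]],
    [[0,2.3,0.04],[2,0,0]],
    [[0,2.3,0.04],[2,0,0]],
    [[0,0.8,0],[0.7,0,0]],
    [[0,0,0],[0,0,0]],
    [[0,0,0],[0,0,0]],
    [[0,0,0],[0,0,0]],
  ],
)

```text
time: 7.63
position: [0.5918, 0.1171, 0.0845]
ee_rot: [-0.0, -0.23, 0.973, 0.001]
force: [-1.1, 4.1, 8.9]
finger_gap: 0.013
grasp_force: 59.8
```

```bash
python3 k.py mid; python3 - <<'E'
from h import *
a=np.radians(26.7); T=np.array([[np.cos(a),np.sin(a),0],[-np.sin(a),np.cos(a),0],[0,0,1]])
for n in ["w.npz","wrist_rock1.npz","wrist_mid.npz"]:
    f=dict(np.load(n)); hsv=cv2.cvtColor(f["color"],cv2.COLOR_BGR2HSV); m=cv2.inRange(hsv,(15,130,60),(32,255,255))>0
    P=(cloud(f,m)-[.5925,.117,0])@T.T; P=P[(abs(P[:,0])<.02)&(P[:,2]>.05)&(P[:,2]<.073)&(abs(P[:,1])<.085)]
    for s in (1,-1):
        y=P[P[:,1]*s>.012][:,1]*s; print(n,s,len(y),"inner..outer",np.percentile(y,[1,3,97,99]).round(4))
E
```

```text
tray-frame tcp [-0.0006  0.0004  0.0845] tilt deg +y -0.09 tilt x -0.02 F [0.8 4.2 8.9] M [ 1.06 -0.06  0.04] gap 0.01301776271565882 7.6333
w.npz 1 1278 inner..outer [0.0152 0.0159 0.046  0.0612]
w.npz -1 1276 inner..outer [0.0154 0.016  0.0457 0.0463]
wrist_rock1.npz 1 3065 inner..outer [0.0224 0.0244 0.068  0.0685]
wrist_rock1.npz -1 2921 inner..outer [0.0149 0.0151 0.0461 0.0469]
wrist_mid.npz 1 3157 inner..outer [0.0131 0.0229 0.0674 0.0681]
wrist_mid.npz -1 3136 inner..outer [0.0126 0.0236 0.0679 0.0686]
```

View pics/mid.png

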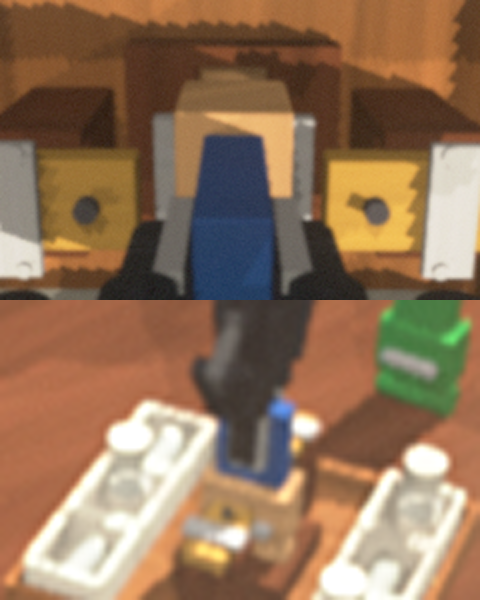

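Both brass keepers are now back: inner ends about 23 mm from the middle against 21 mm for the lug tips, with visible gaps at columns 137–153 and 315–326. Lifting slowly.

>>> play_rows(
  deltas=[
    [[0,0,-1],[0,0,0]],
    [[0,0,-1],[0,0,0]],
    [[0,0,-1],[0,0,0]],
    [[0,0,-1],[0,0,0]],
    [[0,0,0],[0,0,0]],
    [[0,0,0],[0,0,0]],
  ],
)

```text
time: 8.23
position: [0.5917, 0.1169, 0.0883]
ee_rot: [-0.0, -0.23, 0.973, 0.0]
force: [-0.1, 0.1, -2.3]
finger_gap: 0.0132
grasp_force: 58.5
```

```bash
python3 k.py up4
```

```text
tray-frame tcp [-0.0008  0.0003  0.0883] tilt deg +y -0.0 tilt x 0.0 F [-0.   0.1 -2.3] M [-0.01  0.01  0.02] gap 0.013183196025745421 8.2333
```

View pics/up4.png

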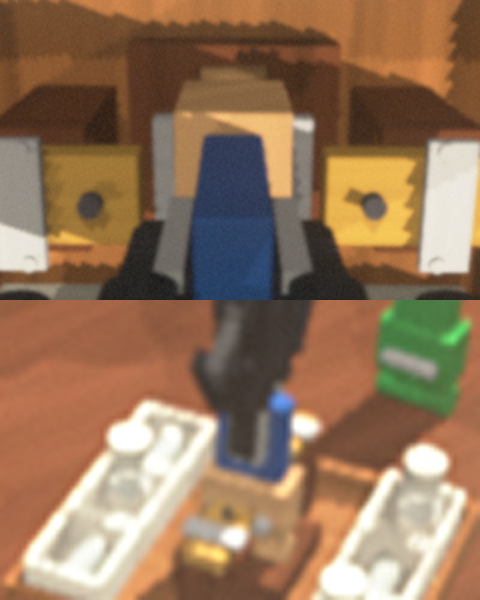

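Load is about 2 N with no side force, so the block hangs free, and the lug sits centred between the keepers (gaps 12 and 9 px). Lifting the rest.

>>> play_rows(
  deltas=[
    [[0,0,-2],[0,0,0]],
    [[0,0,-2],[0,0,0]],
    [[0,0,-2],[0,0,0]],
    [[0,0,-2],[0,0,0]],
    [[0,0,-2],[0,0,0]],
    [[0,0,-2],[0,0,0]],
    [[0,0,-2],[0,0,0]],
  ],
)

```text
time: 8.92
position: [0.5917, 0.117, 0.1026]
ee_rot: [0.0, -0.23, 0.973, -0.0]
force: [-0.4, 0.7, -0.9]
finger_gap: 0.0135
grasp_force: 58.5
```

>>> play_rows(
  deltas=[
    [[0,0,-4],[0,0,0]],
    [[0,0,-4],[0,0,0]],
    [[0,0,-4],[0,0,0]],
    [[0,0,-4],[0,0,0]],
    [[0,0,-4],[0,0,0]],
    [[0,0,-2],[0,0,0]],
    [[0,0,0],[0,0,0]],
    [[0,0,0],[0,0,0]],
    [[0,0,0],[0,0,0]],
    [[0,0,0],[0,0,0]],
  ],
)

```text
time: 9.75
position: [0.5915, 0.117, 0.1241]
ee_rot: [-0.0, -0.23, 0.973, 0.0]
force: [0.0, 0.7, -3.0]
finger_gap: 0.0134
grasp_force: 58.5
```

```bash
python3 k.py up40; python3 - <<'E'
from h import *
for c in ["top","scene"]:
    f=env.grab_frame(c)
    for r in env.cut_out(c,"vial_a"): print(c,"vial",round(r["p"],2),np.median(cloud(f,r["region"]),0).round(3))
    if c=="scene": cv2.imwrite("pics/fin.png",cv2.resize(f["color"][140:280,240:420],None,fx=4,fy=4,interpolation=cv2.INTER_CUBIC))
E
```

```text
tray-frame tcp [-0.0009  0.0004  0.1241] tilt deg +y -0.01 tilt x 0.02 F [ 0.3  0.6 -3. ] M [-0.03 -0.    0.04] gap 0.013411612210034401 9.75
top vial 0.62 [0.632 0.204 0.065]
scene vial 0.57 [0.647 0.197 0.053]
scene vial 0.53 [0.528 0.081 0.047]
scene vial 0.49 [0.692 0.092 0.058]
scene vial 0.18 [ 0.662 -0.414  0.083]
```

View pics/fin.png

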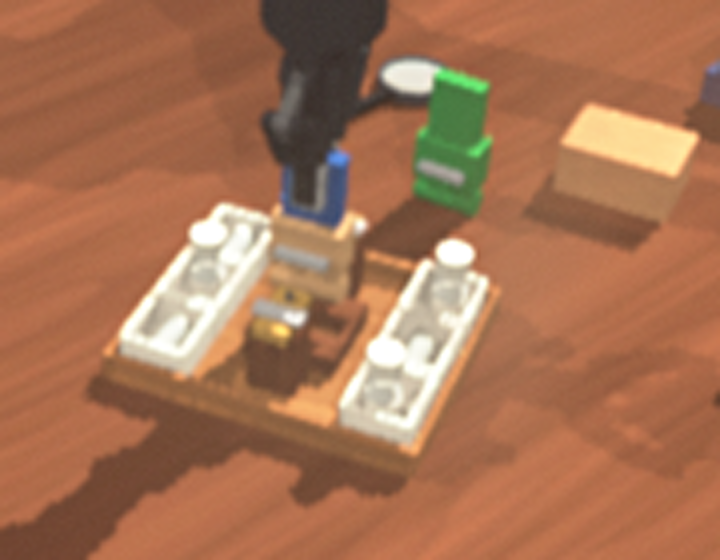

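The block hangs upright about 4 cm above its seat, with the lug at (300,255) above the keepers. The vials, the green copy and the box are undisturbed. Handing in.

```bash
python3 -c "
from rig import env
print(env.job_done())"
```

```text
the job is handed in; nothing more can be done
None
```

I rocked the block free with both keepers pushed back and handed the job in with it held upright about 4 cm above its seat. The vials I checked (one in the top view, three in the scene view) still read at their starting positions.

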